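# Hook a tape measure on a shelf board and lock it

### The job

Measure in from the far end of the long shelf board: take the tape measure off the short offcut, hook its steel end over the middle of the long board's far end and back away along the board until about 40 mm of blade has been drawn out. Set the case down upright on the board, still hooked and in line with it, then press the lock button on top of the case and leave it there.

Things in the scene. Friction and masses are not known exactly. Their poses are not given: they have to be found in the camera images.
- tape: Black tape measure on the short offcut (100 x 90 x 20 mm, same wood as the long board): box-shaped case 86 long (x) x 42 wide (y) x 60 high mm, flat sides, 0.4 kg; grip it across the 42 mm from above. Origin: centre of the underside; x forward, out of the mouth where the white blade leaves, 9 mm above the underside; z up. Set down on wood and let go, friction holds it against the spring.
- tape_hook (a point): Steel hook at the blade's end: a tab 25 wide, 3 thick, hanging 12 mm below the level of the case's underside. The point is on its rear (case-side) face, 6 mm below that level; axes as the case. Its x in the case's frame: 58 mm with the blade in (at the start), 98 with 40 drawn out, 116 at most. A spring pulls the blade in: 0.6 N (in) to 1.5 N (out).
- board_end (a point): Middle of the top edge of the long shelf board's far end (away from the robot). The board, 240 long x 90 wide x 20 mm high, is screwed to the counter, left or right of the middle. x points outward along the board, away from the robot; z up; the board runs from here to x = -240 mm.
- tape_lock (a joint): Grey lock button, 26 x 24 mm, on the case's top, centred at x = 20, y = 0 mm of the case; its top is 72 mm above the underside when up. Value: m pressed down, 0 = up (blade free), about 0.004 = pressed (a brake clamps the blade). Moves at 3 N, firm on reaching the brake: press with 5 to 8 N. It stays where it is left.

How it is judged:
By the outcome, as a careful person would: the job done as asked, in the order asked, and still so for the second after the job is handed in, with the robot touching nothing.
It also fails if it takes over 51 s, if anything falls off the work surface, if the arm or the gripper's body presses on something with over 40 N, if the wrist force passes 120 N, or if a joint passes its speed limit or range.

### The arm

A 6-joint arm with a two-finger parallel gripper is mounted at the origin on the work surface. World frame = base frame: x ahead of the robot, y to its left, z up, the work surface at z = 0. Lengths are in mm, angles in degrees, forces in N, time in s.
With the tool pointing down it reaches from about 350 to 975 mm from the base axis. Payload 7.1 kg.
Tool frame: the origin (TCP) lies on the centre line of the jaws, within the pads' length; the fingertips stand 8 mm ahead of it and the grasp point (between the pads) lies 11 mm behind it (robot.nose_length is the distance from the TCP to the fingertips, in mm); z points along the fingers, y is the line along which they close (so a half turn about z gives the same grasp; the last joint's range is limited). The gripper opens to 88 mm and grips with 3 to 60 N. Pads are 20 mm wide; open, the fingers measure 115 mm over their backs; the gripper's body (75 mm by 178 mm) begins 61 mm behind the grasp point.
Start: joints at [-71.448, 24.242, 93.386, -0, 62.372, -1.089], TCP at [210.095, -588.613, 230.675] pointing down, gripper open.
Joint ranges: [-172.04, 172.04], [-51.8, 120.97], [4.93, 147.93], [-75.15, 255.16], [6.16, 154.13], [-145.62, 145.62]. Speed limits (degrees/s): [136.94, 136.94, 172.46, 180, 180, 180].

### API

Orientations are given as [roll, pitch, yaw] about the fixed x, y, z axes, in that order (R = Rz(yaw) Ry(pitch) Rx(roll)).
In Python, from rig import robot gives the robot as it stands. The module is installed in compiled form; this text tells all that it offers.
- The arm moves only by the tool jog_arm, never from a script. Its argument "motion" is a list of rows, each an object of numbers: "x", "y", "z": the shift along the world's x, y, z in cm; "ax", "ay", "az": the turn, a rotation vector about the world's x, y, z in units of 6 degrees (1.0 is 6 degrees); "fingers": the opening, from -1 (shut) to 1 (fully open). A call has exactly 8 rows; each row shifts and turns the commanded pose from where the row before left it; what a row does not reach is not made up. A row lasts 1/8 s, in which the tool goes at most 62.5 mm and 10.7 degrees, less where a joint would pass 70% of its speed; a pose out of reach is approached as far as the arm can. A call is refused whole if a number of a shift passes 6.25 or a number of a turn 1, either way. A call with a gripper value outside its range is refused whole. The fingers move at their own pace and stop on an object; "grip_force" is the grip in N (left out, the last holds). Time passes only in rows, so rows that do not move let the fingers close, or fill a call up. It gives the time, the measured TCP pose, the force, the opening and the grip force at its end, in the units of the state.
- robot.read_state(): the state, without advancing time (a new reading comes with each control period).
- robot.capture(name): name is "scene" or "side" or "wrist"; returns the picture (384x512x3 uint8, blue, green, red); there is no depth.
- robot.camera_info(name): a dict with "camera_matrix" (3x3 intrinsics, pixels), "world_from_camera" (4x4, takes a point from camera to world coordinates). Camera axes: x right, y down, z forward; pixel columns grow to the right and rows downward; lengths in mm; the calibration is good to about 2 mm. A picture is of the moment at which its call begins: read the wrist's pose just before it. camera_info takes no time and is no camera call; for the wrist camera it gives the pose at the moment of the call.
- robot.sign_off(): hands the job in; it is judged then, once.
The state is a dict: "clock": time; "joint_pos": joint angles; "qvel": joint speeds; "effort": joint torques, N m; "tcp_pos": TCP position; "eef_rot": TCP orientation; "ft_force": force on the tool from outside, world axes, zero at the start; "torque": the same for the moment, N m; "finger_gap": finger opening in mm; "gripper_force": force on a finger pad.
Only numpy, scipy, OpenCV 4.12 (cv2) and the standard library are available. Lean on these libraries where they do the work, as an engineer would, in place of code of your own. Each camera call takes 0.05 s, during which the arm holds its last target. There are 200 camera calls.

## Working session

There is one attempt and no reset: what is moved stays moved. The work goes in short steps, Python scripts to look and compute and a tool call to move; the robot and the scene stay as the last step left them, time stands still between calls to the robot, and variables do not carry over. Pictures are saved under pics/ and viewed, at most 12 in all, crops included, and the job is handed in when it is done.

Besides the shell and the picture viewer there is one more tool, called after "Call:" as name(argument=value, ...), one argument or row to a line, values as JSON. jog_arm: Moves the arm, as the interface text tells. Its arguments: {"type":"object","properties":{"motion":{"type":"array","items":{"type":"object","properties":{"x":{"type":"number"},"y":{"type":"number"},"z":{"type":"number"},"ax":{"type":"number"},"ay":{"type":"number"},"az":{"type":"number"},"fingers":{"type":"number"}}}},"grip_force":{"type":"number"}},"required":["motion"]}

```bash
mkdir -p pics; python3 - <<'E'
from rig import robot
import cv2,numpy as np
s=robot.read_state();print({k:np.round(v,2) for k,v in s.items()})
for n in("scene","side","wrist"):
    i=robot.camera_info(n);print(n,np.round(i["camera_matrix"],1).tolist(),np.round(i["world_from_camera"],3).tolist())
    cv2.imwrite(f"pics/{n}0.png",robot.capture(n))
a=[cv2.imread(f"pics/{n}0.png") for n in("scene","side")]
E
```

```text
{'clock': np.float64(0.0), 'joint_pos': array([-71.45,  24.28,  93.43,   0.  ,  62.37,  -1.09]), 'qvel': array([ 0.05, -0.12, -0.12, -0.03, -0.02,  0.02]), 'effort': array([-0.000e+00, -5.446e+01, -2.737e+01,  6.000e-02,  2.000e-02,
       -0.000e+00]), 'tcp_pos': array([ 209.94, -588.06,  229.89]), 'eef_rot': array([-179.91,   -0.  ,   19.64]), 'ft_force': array([ 0.06,  0.63, -1.08]), 'torque': array([-0.02, -0.05, -0.03]), 'gripper_force': np.float64(0.0), 'finger_gap': np.float64(88.07)}
scene [[377.6, 0.0, 248.4], [0.0, 377.6, 195.3], [0.0, 0.0, 1.0]] [[0.66, 0.636, -0.4, 865.019], [0.751, -0.555, 0.358, -236.106], [0.005, -0.537, -0.844, 620.183], [0.0, 0.0, 0.0, 1.0]]
side [[411.4, 0.0, 253.2], [0.0, 411.4, 190.4], [0.0, 0.0, 1.0]] [[0.699, -0.443, 0.561, 185.816], [-0.715, -0.414, 0.564, -412.425], [-0.018, -0.795, -0.607, 496.454], [0.0, 0.0, 0.0, 1.0]]
wrist [[292.9, 0.0, 252.1], [0.0, 292.9, 195.7], [0.0, 0.0, 1.0]] [[0.336, -0.905, -0.263, 282.529], [-0.942, -0.323, -0.091, -563.223], [-0.002, 0.278, -0.961, 383.2], [0.0, 0.0, 0.0, 1.0]]
```

View pics/scene0.png

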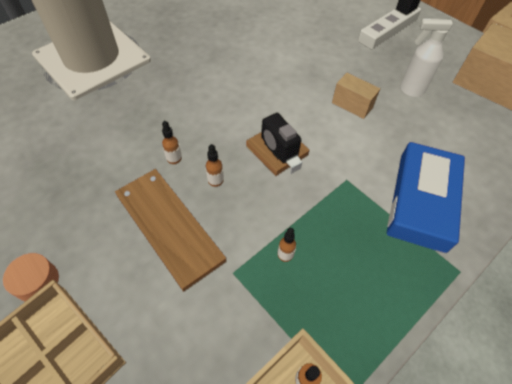

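View pics/side0.png

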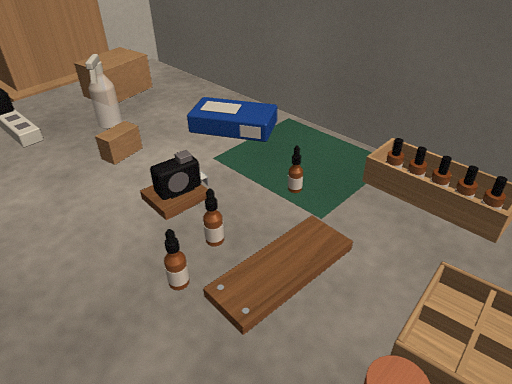

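```bash
cat > h.py <<'E'
import numpy as np,cv2
from rig import robot
def crop(im,x,y,w,h,s):
    c=cv2.resize(im[y:y+h,x:x+w],None,fx=s,fy=s,interpolation=cv2.INTER_CUBIC)
    for k in range((-x)%10,w,10):
        cv2.line(c,(k*s,0),(k*s,8),(0,255,255),1)
        if (x+k)%20==0: cv2.putText(c,str(x+k),(k*s,20),0,.4,(0,255,255),1)
    for k in range((-y)%10,h,10):
        cv2.line(c,(0,k*s),(8,k*s),(0,255,255),1)
        if (y+k)%20==0: cv2.putText(c,str(y+k),(10,k*s+4),0,.4,(0,255,255),1)
    return c
def ray(i,p):
    K,T=np.array(i["camera_matrix"]),np.array(i["world_from_camera"])
    d=T[:3,:3]@np.linalg.solve(K,[p[0],p[1],1.]);return T[:3,3],d/np.linalg.norm(d)
def onz(i,p,z):
    o,d=ray(i,p);return o+d*(z-o[2])/d[2]
def tri(*ip):
    A=np.zeros((3,3));b=np.zeros(3);R=[ray(i,p) for i,p in ip]
    for o,d in R:
        M=np.eye(3)-np.outer(d,d);A+=M;b+=M@o
    X=np.linalg.solve(A,b);return X,[np.linalg.norm((np.eye(3)-np.outer(d,d))@(X-o)) for o,d in R]
def proj(i,X):
    T=np.linalg.inv(np.array(i["world_from_camera"]));c=T[:3,:3]@X+T[:3,3];q=np.array(i["camera_matrix"])@c;return q[:2]/q[2]
E
python3 - <<'E'
from h import *
a,b=[cv2.imread(f"pics/{n}0.png") for n in("scene","side")]
cv2.imwrite("pics/A.png",np.hstack([crop(a,240,105,80,75,5),crop(b,135,145,80,75,5)]))
cv2.imwrite("pics/B.png",np.hstack([crop(a,110,160,130,140,3),crop(b,200,210,160,140,3)])[:, :800] if 0 else np.hstack([crop(a,112,165,120,130,3),crop(b,200,210,145+10,130,3)[:, :440]]))
c=np.hstack([crop(a,112,165,118,130,3),crop(b,203,210,148,130,3)]);print(c.shape);cv2.imwrite("pics/B.png",c)
E
```

```text
(390, 798, 3)
```

View pics/A.png

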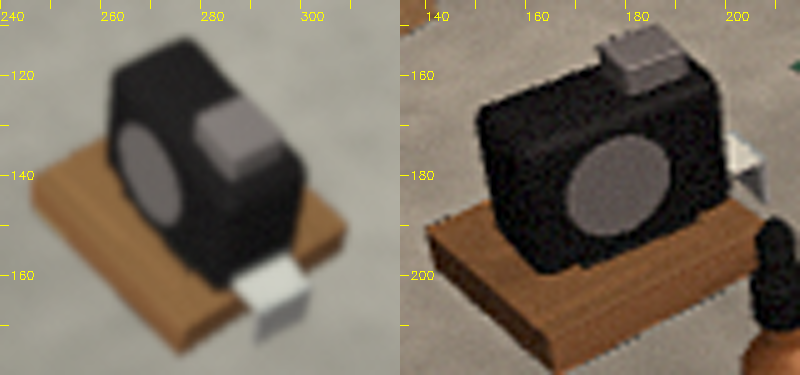

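View pics/B.png

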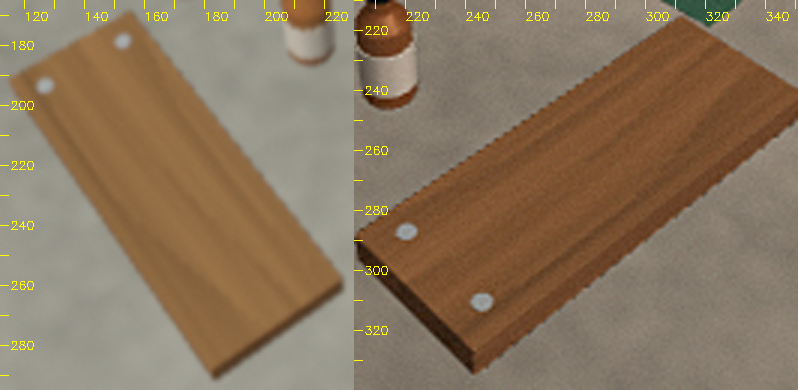

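```bash
python3 - <<'E'
from h import *
a,b=robot.camera_info("scene"),robot.camera_info("side")
P={"b_FR":((287,137.4),(193,155)),"b_FL":((296,132),(186,150)),"b_RL":((288,124),(174.6,154.4)),"b_RR":((279.4,129.4),(182,158.6)),
"far_R":((182,288.5),(351.7,240)),"far_L":((226.3,258.3),(312.7,215)),"near_R":((116,191.7),(243.3,328)),"near_L":((156.3,169),(204.3,290)),"scr1":((127,193.3),(245.7,310.3)),"scr2":((152.7,178.3),(220.3,287))}
X={}
for k,(p,q) in P.items():
    X[k],r=tri((a,p),(b,q));print(k,X[k].round(1),np.round(r,1),"z20:",onz(a,p,20).round(1),onz(b,q,20).round(1))
m=lambda *k:np.mean([X[i] for i in k],0)
for A,B in((m("b_RL","b_RR"),m("b_FL","b_FR")),(m("near_R","near_L"),m("far_R","far_L"))):
    d=B-A;print(A,B,np.linalg.norm(d),np.degrees(np.arctan2(d[1],d[0])))
E
```

```text
b_FR [564.8 126.   88.2] [1.1 1.1] z20: [525.5 173.8  20. ] [627.7 213.8  20. ]
b_FL [566.3 148.1  88.7] [0.7 0.7] z20: [527.2 198.7  20. ] [630.2 241.3  20. ]
b_RL [542.1 151.1  88.7] [0.5 0.5] z20: [499.9 201.9  20. ] [602.  245.2  20. ]
b_RR [541.9 128.6  89.6] [0.7 0.7] z20: [498.9 177.3  20. ] [602.6 219.9  20. ]
far_R [ 643.1 -180.9   17.7] [0.5 0.5] z20: [ 644.1 -181.6   20. ] [ 640.9 -181.4   20. ]
far_L [650.  -93.7  16.8] [0.6 0.6] z20: [650.9 -93.9  20. ] [646.9 -96.4  20. ]
near_R [ 404.9 -165.6   13.1] [1.6 1.6] z20: [ 409.4 -164.9   20. ] [ 402.  -170.8   20. ]
near_L [410.5 -77.5  12.7] [1.8 1.8] z20: [414.8 -77.7  20. ] [407.3 -84.6  20. ]
scr1 [ 424.9 -151.4   18. ] [0.6 0.6] z20: [ 426.1 -151.2   20. ] [ 424.  -153.2   20. ]
scr2 [427.9 -95.5  18.1] [0.5 0.5] z20: [428.9 -95.5  20. ] [427.  -97.4  20. ]
[541.96740098 139.86715753  89.17114693] [565.57117427 137.04391007  88.43021702] 23.783561908488178 -6.82074457895313
[ 407.71465991 -121.53521671   12.88735622] [ 646.53965947 -137.28976239   17.28468744] 239.38446616989276 -3.774156910168761
```

View pics/wrist0.png

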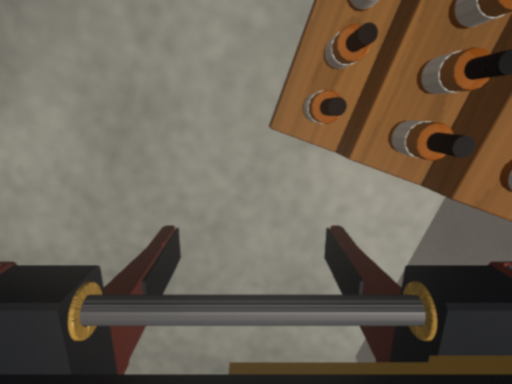

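Call:
jog_arm(
  motion=[
    {"x":3.8,"y":4.8,"az":-0.5},
    {"x":3.8,"y":4.8,"az":-0.5},
    {"x":3.8,"y":4.8,"az":-0.5},
    {"x":3.8,"y":4.8,"az":-0.5},
    {"x":3.8,"y":4.8,"az":-0.5},
    {"x":3.8,"y":4.8,"az":-0.5},
    {"x":3.8,"y":4.8,"az":-0.5},
    {"x":3.8,"y":4.8,"az":-0.5},
  ],
)

```text
invalid input at $.motion[0]: expected keys x, y, z, ax, ay, az, fingers
```

```bash
cat > snap.py <<'E'
import sys,json
from h import *
n=sys.argv[1]
for k in range(4): robot.capture("wrist")
s=robot.read_state();i=robot.camera_info("wrist");im=robot.capture("wrist");cv2.imwrite(f"pics/{n}.png",im)
json.dump({k:np.array(v).tolist() for k,v in i.items() if k in("camera_matrix","world_from_camera")},open(n+".json","w"))
print(s["clock"],s["tcp_pos"].round(1),s["eef_rot"].round(2),np.round(s["ft_force"],2),s["finger_gap"].round(1))
E
python3 snap.py w1
```

```text
Traceback (most recent call last):
  File "snap.py", line 7, in <module>
    print(s["clock"],s["tcp_pos"].round(1),s["eef_rot"].round(2),np.round(s["ft_force"],2),s["finger_gap"].round(1))
                                                                                           ^^^^^^^^^^^^^^^^^^^^^
AttributeError: 'float' object has no attribute 'round'
```

Call:
jog_arm(
  motion=[
    {"x":0.1,"y":4.2,"az":-0.1},
    {"x":0.1,"y":4.2,"az":-0.1},
    {"x":0.1,"y":4.2,"az":-0.1},
    {"x":0.1,"y":4.2,"az":-0.1},
    {"x":0.1,"y":4.2},
    {"x":0.1,"y":4.2},
    {"x":0.1,"y":4.2},
    {"x":0.1,"y":4.2},
  ],
)

```text
invalid input at $.motion[0]: expected keys x, y, z, ax, ay, az, fingers
```

```bash
python3 snap.py w2; python3 -c "
from h import *
a,b=cv2.imread('pics/w1.png'),cv2.imread('pics/w2.png')
cv2.imwrite('pics/w12.png',np.hstack([cv2.resize(a,(400,300)),cv2.resize(b,(400,300))]))"
```

```text
Traceback (most recent call last):
  File "snap.py", line 7, in <module>
    print(s["clock"],s["tcp_pos"].round(1),s["eef_rot"].round(2),np.round(s["ft_force"],2),s["finger_gap"].round(1))
                                                                                           ^^^^^^^^^^^^^^^^^^^^^
AttributeError: 'float' object has no attribute 'round'
```

View pics/w12.png

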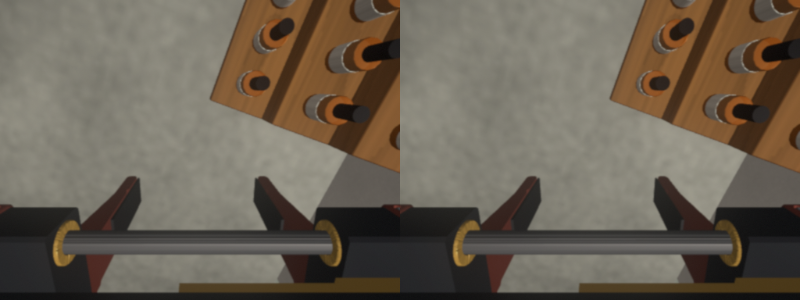

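The picture only shows the start view: both moves were refused because every row needs all the keys. I'll redo them.

Call:
jog_arm(
  motion=[
    {"x":3.8,"y":4.8,"z":0,"ax":0,"ay":0,"az":-0.5,"fingers":1},
    {"x":3.8,"y":4.8,"z":0,"ax":0,"ay":0,"az":-0.5,"fingers":1},
    {"x":3.8,"y":4.8,"z":0,"ax":0,"ay":0,"az":-0.5,"fingers":1},
    {"x":3.8,"y":4.8,"z":0,"ax":0,"ay":0,"az":-0.5,"fingers":1},
    {"x":3.8,"y":4.8,"z":0,"ax":0,"ay":0,"az":-0.5,"fingers":1},
    {"x":3.8,"y":4.8,"z":0,"ax":0,"ay":0,"az":-0.5,"fingers":1},
    {"x":3.8,"y":4.8,"z":0,"ax":0,"ay":0,"az":-0.5,"fingers":1},
    {"x":3.8,"y":4.8,"z":0,"ax":0,"ay":0,"az":-0.5,"fingers":1},
  ],
)

```text
clock: 1.65
tcp_pos: [515.3, -202.9, 231.0]
eef_rot: [180.0, -0.0, -4.5]
ft_force: [1.0, -0.1, 0.1]
finger_gap: 87.7
gripper_force: 0.0
```

```bash
sed -i 's/s\["finger_gap"\].round(1)/round(s["finger_gap"],1)/' snap.py; python3 snap.py w1
```

```text
1.85 [ 514.5 -203.7  230.6] [ 1.7999e+02  1.0000e-02 -4.1800e+00] [-0.48 -1.    0.03] 87.8
```

Call:
jog_arm(
  motion=[
    {"x":0,"y":2.5,"z":0,"ax":0,"ay":0,"az":0,"fingers":1},
    {"x":0,"y":2.5,"z":0,"ax":0,"ay":0,"az":0,"fingers":1},
    {"x":0,"y":2.5,"z":0,"ax":0,"ay":0,"az":0,"fingers":1},
    {"x":0,"y":2.5,"z":0,"ax":0,"ay":0,"az":0,"fingers":1},
    {"x":0,"y":2.5,"z":0,"ax":0,"ay":0,"az":0,"fingers":1},
    {"x":0,"y":2.5,"z":0,"ax":0,"ay":0,"az":0,"fingers":1},
    {"x":0,"y":2.5,"z":0,"ax":0,"ay":0,"az":0,"fingers":1},
    {"x":0,"y":2.5,"z":0,"ax":0,"ay":0,"az":0,"fingers":1},
  ],
)

```text
clock: 2.9
tcp_pos: [513.6, -5.7, 230.7]
eef_rot: [180.0, 0.0, -4.5]
ft_force: [-0.4, -0.7, 0.4]
finger_gap: 88.0
gripper_force: 0.0
```

```bash
python3 snap.py w2
```

```text
3.1 [513.9  -5.9 230.7] [179.98  -0.    -4.4 ] [-0.23 -0.03  0.23] 87.7
```

Call:
jog_arm(
  motion=[
    {"x":0.2,"y":1.7,"z":0,"ax":0,"ay":0,"az":0,"fingers":1},
    {"x":0.2,"y":1.7,"z":0,"ax":0,"ay":0,"az":0,"fingers":1},
    {"x":0.2,"y":1.8,"z":0,"ax":0,"ay":0,"az":0,"fingers":1},
    {"x":0.2,"y":1.8,"z":0,"ax":0,"ay":0,"az":0,"fingers":1},
    {"x":0.3,"y":1.8,"z":0,"ax":0,"ay":0,"az":0,"fingers":1},
    {"x":0.3,"y":1.8,"z":0,"ax":0,"ay":0,"az":0,"fingers":1},
    {"x":0.3,"y":1.8,"z":0,"ax":0,"ay":0,"az":0,"fingers":1},
    {"x":0.3,"y":1.8,"z":0,"ax":0,"ay":0,"az":0,"fingers":1},
  ],
)

```text
clock: 4.15
tcp_pos: [534.3, 138.6, 230.6]
eef_rot: [180.0, 0.0, -4.4]
ft_force: [0.7, 0.3, 0.5]
finger_gap: 87.7
gripper_force: 0.0
```

```bash
python3 snap.py w3; python3 - <<'E'
from h import *
import json
W={n:json.load(open(n+".json")) for n in("w1","w2","w3")}
out=[]
# crops: tape w2,w3 (120x~); board far end w1,w2
B=np.array([648,-138,20.]);T=np.array([545,139,70.])
for n,X in(("w2",T),("w3",T),("w1",B),("w2",B)):
    p=proj(W[n],X);x=int(np.clip(p[0]-66,0,512-133));y=int(np.clip(p[1]-50,0,384-100));print(n,p.round(0),x,y)
    out.append(crop(cv2.imread(f"pics/{n}.png"),x,y,133,100,3))
cv2.imwrite("pics/C.png",np.vstack([np.hstack(out[:2]),np.hstack(out[2:])]))
E
```

```text
4.35 [534.  137.6 230.5] [ 1.7998e+02  2.0000e-02 -4.3100e+00] [ 0.09 -0.23 -0.33] 87.7
w2 [116. 166.] 50 115
w3 [250. 174.] 183 123
w1 [186.  64.] 120 13
w2 [359.  49.] 293 0
```

View pics/C.png

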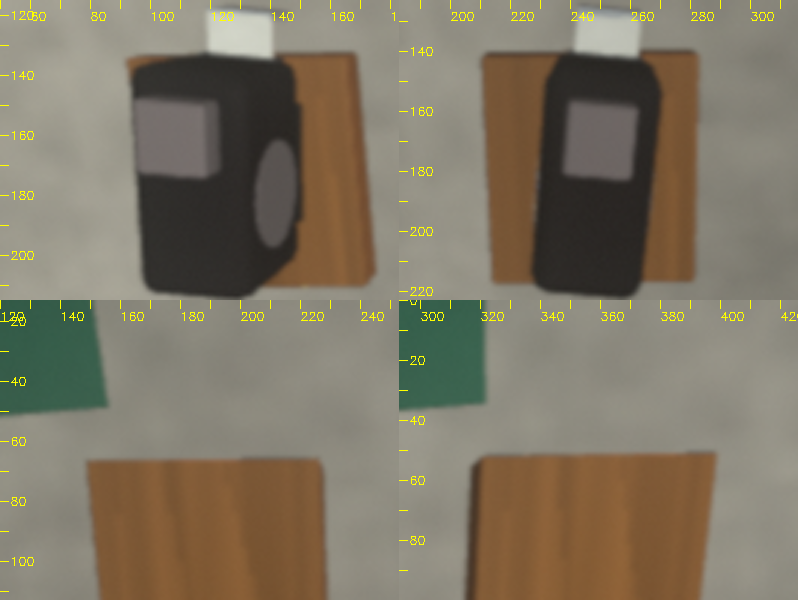

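```bash
python3 - <<'E'
from h import *
import json
W={n:json.load(open(n+".json")) for n in("w1","w2","w3")}
g=lambda ox,oy,p:[(ox+(x+.5)/3-.5,oy+(y+.5)/3-.5) for x,y in p]
t2=g(50,115,[(133,98),(206,100),(206,178),(136,174)]);t3=g(183,123,[(172,100),(239,108),(233,181),(163,174)])
b1=g(120,13,[(87,161),(320,159)]);b2=g(293,0,[(83,157),(317,153)])
for nm,A,B,a,b,z in(("btn",t2,t3,"w2","w3",92),("brd",b1,b2,"w1","w2",20)):
    X=[];Z=[]
    for p,q in zip(A,B):
        x,r=tri((W[a],p),(W[b],q));X.append(x);Z.append((onz(W[a],p,z),onz(W[b],q,z)));print(nm,x.round(1),np.round(r,1),Z[-1][0].round(1),Z[-1][1].round(1))
    X=np.array(X);print(X.mean(0),"at known z",np.mean(Z,0).mean(0) if 0 else np.mean(Z,axis=0).round(1))
    for S in(X,np.array([z[0] for z in Z]),np.array([z[1] for z in Z])):
        d=S[0]-S[1] if len(S)==2 else S[0]+S[3]-S[1]-S[2]
        e=np.degrees(np.arctan2(-d[0],d[1]));f=0
        if len(S)==4: v=S[0]+S[1]-S[2]-S[3];f=np.degrees(np.arctan2(v[1],v[0]))
        print(nm,"centre",S.mean(0).round(1),"yaw",round(e,1),round(f,1),"w",np.linalg.norm(d).round(1))
# case line at z=80 from w3
c=g(183,123,[(604-399,100),(587-399,280)]);P=[onz(W["w3"],p,80) for p in c];d=P[0]-P[1];print(P,np.degrees(np.arctan2(d[1],d[0])))
E
```

```text
btn [568.1 147.   91.7] [0.2 0.2] [567.9 146.8  92. ] [568.4 146.9  92. ]
btn [564.3 124.7  88.6] [0.8 0.8] [565.4 122.9  92. ] [564.  124.9  92. ]
btn [539.2 128.5  91.5] [0.1 0.1] [539.5 128.3  92. ] [539.2 128.6  92. ]
btn [542.8 152.3  90.6] [0.4 0.4] [542.6 151.6  92. ] [543.4 152.2  92. ]
[553.60063273 138.12576067  90.59356001] at known z [[553.9 137.4  92. ]
 [553.8 138.1  92. ]]
btn centre [553.6 138.1  90.6] yaw -9.0 -10.4 w 46.7
btn centre [553.9 137.4  92. ] yaw -6.9 -11.2 w 47.6
btn centre [553.8 138.1  92. ] yaw -10.6 -10.2 w 46.5
brd [648.7 -94.3  18.5] [0.2 0.2] [648.6 -94.7  20. ] [648.3 -93.9  20. ]
brd [ 643.3 -183.4   16.7] [0. 0.] [ 642.8 -183.6   20. ] [ 642.9 -181.8   20. ]
[ 646.03137039 -138.82812816   17.56687447] at known z [[ 645.7 -139.2   20. ]
 [ 645.6 -137.9   20. ]]
brd centre [ 646.  -138.8   17.6] yaw -3.5 0 w 89.3
brd centre [ 645.7 -139.2   20. ] yaw -3.7 0 w 89.1
brd centre [ 645.6 -137.9   20. ] yaw -3.5 0 w 88.1
[array([565.7695111 , 136.16511964,  80.        ]), array([500.19171054, 147.45359132,  80.        ])] -9.767094870406304
```

Call:
jog_arm(
  grip_force=25,
  motion=[
    {"x":0,"y":0.2,"z":-2.4,"ax":0,"ay":0,"az":-0.5,"fingers":1},
    {"x":0,"y":0.2,"z":-2.4,"ax":0,"ay":0,"az":-0.45,"fingers":1},
    {"x":0,"y":0,"z":-2.4,"ax":0,"ay":0,"az":0,"fingers":1},
    {"x":0,"y":0,"z":-2.4,"ax":0,"ay":0,"az":0,"fingers":1},
    {"x":0,"y":0,"z":-2.4,"ax":0,"ay":0,"az":0,"fingers":1},
    {"x":0,"y":0,"z":-2.4,"ax":0,"ay":0,"az":0,"fingers":1},
    {"x":0,"y":0,"z":-2.4,"ax":0,"ay":0,"az":0,"fingers":1},
    {"x":0,"y":0,"z":-2.2,"ax":0,"ay":0,"az":0,"fingers":1},
  ],
)

```text
clock: 5.4
tcp_pos: [534.1, 140.6, 39.9]
eef_rot: [180.0, 0.0, -10.1]
ft_force: [0.1, -0.5, -0.1]
finger_gap: 87.5
gripper_force: 0.0
```

Call:
jog_arm(
  grip_force=25,
  motion=[
    {"x":0,"y":0,"z":0,"ax":0,"ay":0,"az":0,"fingers":1},
    {"x":0,"y":0,"z":0,"ax":0,"ay":0,"az":0,"fingers":-1},
    {"x":0,"y":0,"z":0,"ax":0,"ay":0,"az":0,"fingers":-1},
    {"x":0,"y":0,"z":0,"ax":0,"ay":0,"az":0,"fingers":-1},
    {"x":0,"y":0,"z":0,"ax":0,"ay":0,"az":0,"fingers":-1},
    {"x":0,"y":0,"z":0,"ax":0,"ay":0,"az":0,"fingers":-1},
    {"x":0,"y":0,"z":0,"ax":0,"ay":0,"az":0,"fingers":-1},
    {"x":0,"y":0,"z":0,"ax":0,"ay":0,"az":0,"fingers":-1},
  ],
)

```text
clock: 6.4
tcp_pos: [534.3, 141.5, 40.9]
eef_rot: [-180.0, -0.0, -10.1]
ft_force: [-0.2, 0.5, 4.3]
finger_gap: 41.5
gripper_force: 25.0
```

Call:
jog_arm(
  motion=[
    {"x":0,"y":0,"z":2.0,"ax":0,"ay":0,"az":0,"fingers":-1},
    {"x":0,"y":0,"z":4.0,"ax":0,"ay":0,"az":0,"fingers":-1},
    {"x":0,"y":0,"z":4.0,"ax":0,"ay":0,"az":0,"fingers":-1},
    {"x":0,"y":0,"z":4.0,"ax":0,"ay":0,"az":0,"fingers":-1},
    {"x":0.6,"y":-2.0,"z":0,"ax":0,"ay":0,"az":0.27,"fingers":-1},
    {"x":0.6,"y":-3.5,"z":0,"ax":0,"ay":0,"az":0.27,"fingers":-1},
    {"x":0.6,"y":-3.5,"z":0,"ax":0,"ay":0,"az":0.27,"fingers":-1},
    {"x":0.6,"y":-3.5,"z":0,"ax":0,"ay":0,"az":0.27,"fingers":-1},
  ],
)

```text
clock: 7.4
tcp_pos: [557.1, 15.3, 179.7]
eef_rot: [180.0, 0.1, -3.5]
ft_force: [0.7, -0.4, -4.8]
finger_gap: 42.2
gripper_force: 25.0
```

Call:
jog_arm(
  motion=[
    {"x":1.0,"y":-3.8,"z":0,"ax":0,"ay":0,"az":0,"fingers":-1},
    {"x":1.0,"y":-3.8,"z":0,"ax":0,"ay":0,"az":0,"fingers":-1},
    {"x":1.0,"y":-3.8,"z":0,"ax":0,"ay":0,"az":0,"fingers":-1},
    {"x":1.0,"y":-3.8,"z":0,"ax":0,"ay":0,"az":0,"fingers":-1},
    {"x":0,"y":0,"z":-2.8,"ax":0,"ay":0,"az":0,"fingers":-1},
    {"x":0,"y":0,"z":-2.8,"ax":0,"ay":0,"az":0,"fingers":-1},
    {"x":0,"y":0,"z":-2.8,"ax":0,"ay":0,"az":0,"fingers":-1},
    {"x":0,"y":0,"z":-2.8,"ax":0,"ay":0,"az":0,"fingers":-1},
  ],
)

```text
clock: 8.4
tcp_pos: [596.9, -135.5, 66.6]
eef_rot: [-180.0, 0.1, -3.6]
ft_force: [0.3, -0.5, -3.5]
finger_gap: 41.7
gripper_force: 25.0
```

```bash
python3 snap.py w4; python3 - <<'E'
from h import *
import json
a=robot.capture("scene");b=robot.capture("side");cv2.imwrite("pics/s4.png",a);cv2.imwrite("pics/d4.png",b)
w=cv2.imread("pics/w4.png")
cv2.imwrite("pics/D.png",np.vstack([np.hstack([crop(a,150,200,100,100,4),crop(b,275,170,100,100,4)]),crop(w,150,80,200,50,4)]))
E
```

```text
8.6 [ 597.3 -135.5   68. ] [-1.7998e+02  1.3000e-01 -3.5800e+00] [-0.41  0.42 -3.92] 41.8
```

View pics/D.png

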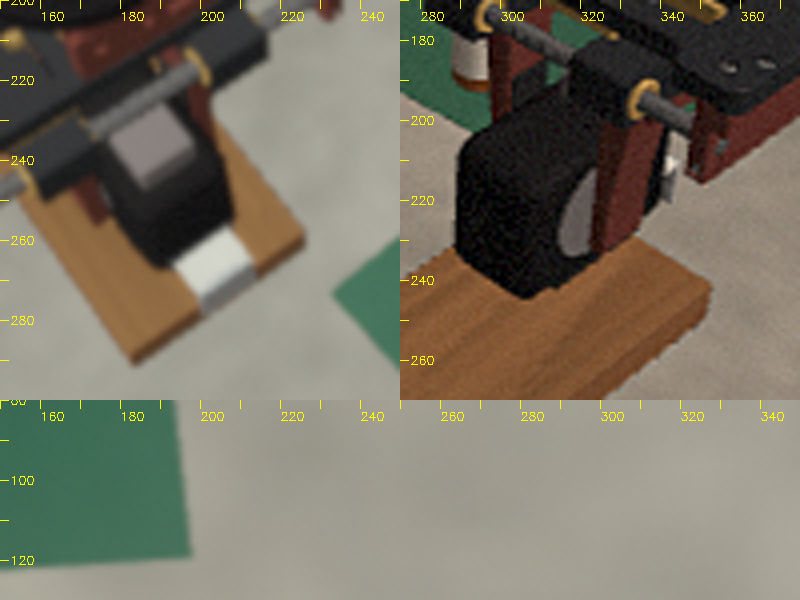

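```bash
python3 - <<'E'
from h import *
a,b=robot.camera_info("scene"),robot.camera_info("side")
for z in(56,58):
  P=[onz(a,p,z) for p in((200,273.5),(212.5,265))];print(P,np.mean(P,0))
for y in(12.5,-12.5):
  f=np.radians(-3.6);X=np.array([597.5+61*np.cos(f)-y*np.sin(f),-135.6+61*np.sin(f)+y*np.cos(f),57.5]);print(proj(a,X),proj(b,X))
print(proj(a,np.array([645.7,-138.7,20])),proj(b,np.array([645.7,-138.7,20])))
P=[onz(a,p,20) for p in((183.3,290),(226.5,259.3))];print(P,np.mean(P,0))
E
```

```text
[array([ 656.33542379, -149.57473263,   56.        ]), array([ 658.13757351, -126.10658984,   56.        ])] [ 657.23649865 -137.84066124   56.        ]
[array([ 657.07519661, -149.88148064,   58.        ]), array([ 658.8709578 , -126.49653116,   58.        ])] [ 657.97307721 -138.1890059    58.        ]
[212.41147556 265.43286364] [333.19749142 202.76497141]
[199.20005172 274.67373197] [345.12048799 209.73391564]
[203.5409259  272.63493917] [332.00749491 226.45955224]
[array([ 647.51747878, -181.50272949,   20.        ]), array([652.53729152, -94.79418899,  20.        ])] [ 650.02738515 -138.14845924   20.        ]
```

Call:
jog_arm(
  motion=[
    {"x":0.3,"y":0,"z":0,"ax":0,"ay":0,"az":0,"fingers":-1},
    {"x":0,"y":0,"z":-0.5,"ax":0,"ay":0,"az":0,"fingers":-1},
    {"x":0,"y":0,"z":-0.5,"ax":0,"ay":0,"az":0,"fingers":-1},
    {"x":0,"y":0,"z":-0.5,"ax":0,"ay":0,"az":0,"fingers":-1},
    {"x":0,"y":0,"z":-0.5,"ax":0,"ay":0,"az":0,"fingers":-1},
    {"x":0,"y":0,"z":-0.4,"ax":0,"ay":0,"az":0,"fingers":-1},
    {"x":0,"y":0,"z":-0.2,"ax":0,"ay":0,"az":0,"fingers":-1},
    {"x":0,"y":0,"z":0,"ax":0,"ay":0,"az":0,"fingers":-1},
  ],
)

```text
clock: 9.75
tcp_pos: [601.0, -135.6, 42.5]
eef_rot: [-180.0, 0.0, -3.6]
ft_force: [-0.3, 0.0, -4.8]
finger_gap: 42.0
gripper_force: 25.0
```

Call:
jog_arm(
  motion=[
    {"x":-0.6,"y":0.04,"z":0,"ax":0,"ay":0,"az":0,"fingers":-1},
    {"x":-0.7,"y":0.04,"z":0,"ax":0,"ay":0,"az":0,"fingers":-1},
    {"x":-0.7,"y":0.04,"z":0,"ax":0,"ay":0,"az":0,"fingers":-1},
    {"x":-0.8,"y":0.05,"z":0,"ax":0,"ay":0,"az":0,"fingers":-1},
    {"x":-0.8,"y":0.05,"z":0,"ax":0,"ay":0,"az":0,"fingers":-1},
    {"x":-0.8,"y":0.05,"z":0,"ax":0,"ay":0,"az":0,"fingers":-1},
    {"x":-0.9,"y":0.06,"z":0,"ax":0,"ay":0,"az":0,"fingers":-1},
    {"x":0,"y":0,"z":0,"ax":0,"ay":0,"az":0,"fingers":-1},
  ],
)

```text
clock: 10.75
tcp_pos: [547.3, -132.3, 42.7]
eef_rot: [-180.0, 0.0, -3.6]
ft_force: [1.4, 0.4, -5.5]
finger_gap: 42.4
gripper_force: 25.0
```

```bash
python3 - <<'E'
from h import *
a=robot.capture("scene");b=robot.capture("side");cv2.imwrite("pics/s5.png",a);cv2.imwrite("pics/d5.png",b)
cv2.imwrite("pics/E.png",np.hstack([crop(a,140,210,100,100,4),crop(b,270,180,100,100,4)]))
f=[robot.read_state() for _ in range(1)][0];print(f["tcp_pos"],f["ft_force"])
i,j=robot.camera_info("scene"),robot.camera_info("side")
for dx in (0,3):
 for y in(12.5,-12.5):
  t=np.radians(-3.6);X=np.array([645.7+dx-y*np.sin(t),-138.7+y*np.cos(t),31]);print(dx,y,proj(i,X),proj(j,X))
E
```

```text
[ 548.21376798 -132.33886422   42.73919339] [ 1.74856733  0.17297118 -5.1468941 ]
0 12.5 [209.19181427 265.80883733] [326.90078982 218.06204819]
0 -12.5 [196.53134861 274.63903432] [338.52412222 225.2686087 ]
3 12.5 [210.31709836 267.10103804] [327.95096936 217.21828187]
3 -12.5 [197.64708288 275.96595863] [339.56869582 224.3889316 ]
```

View pics/E.png

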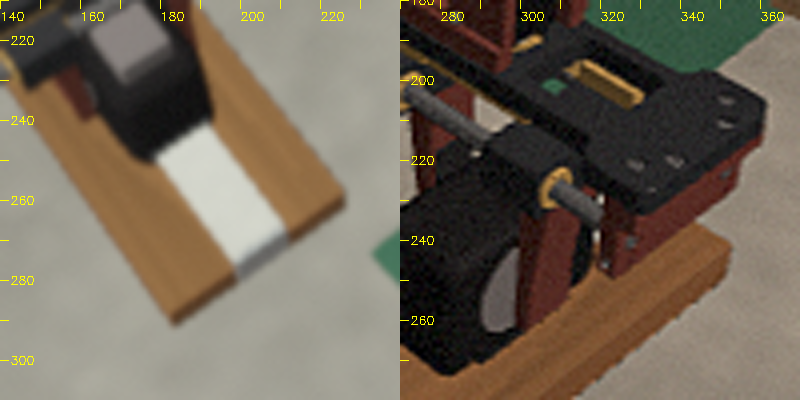

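```bash
python3 - <<'E'
from h import *
i=robot.camera_info("scene")
q=[onz(i,p,32) for p in((199.3,276.8),(211,267.8),(178.8,249.5),(192.5,240.5))];print(np.round(q,1),np.linalg.norm((q[0]+q[1]-q[2]-q[3])/2)-18)
E
```

```text
[[ 651.2 -150.2   32. ]
 [ 651.5 -126.3   32. ]
 [ 590.  -147.    32. ]
 [ 591.8 -119.5   32. ]] 42.644322712726485
```

Call:
jog_arm(
  motion=[
    {"x":0,"y":0,"z":-0.1,"ax":0,"ay":0,"az":0,"fingers":-1},
    {"x":0,"y":0,"z":-0.05,"ax":0,"ay":0,"az":0,"fingers":-1},
    {"x":0,"y":0,"z":-0.03,"ax":0,"ay":0,"az":0,"fingers":-1},
    {"x":0,"y":0,"z":0,"ax":0,"ay":0,"az":0,"fingers":-1},
    {"x":0,"y":0,"z":0,"ax":0,"ay":0,"az":0,"fingers":-1},
    {"x":0,"y":0,"z":0,"ax":0,"ay":0,"az":0,"fingers":-1},
    {"x":0,"y":0,"z":0,"ax":0,"ay":0,"az":0,"fingers":-1},
    {"x":0,"y":0,"z":0,"ax":0,"ay":0,"az":0,"fingers":-1},
  ],
)

```text
clock: 11.85
tcp_pos: [548.2, -132.3, 40.9]
eef_rot: [180.0, -0.0, -3.6]
ft_force: [2.8, -0.4, -3.5]
finger_gap: 42.2
gripper_force: 25.0
```

Call:
jog_arm(
  motion=[
    {"x":0,"y":0,"z":-0.03,"ax":0,"ay":0,"az":0,"fingers":-1},
    {"x":0,"y":0,"z":-0.03,"ax":0,"ay":0,"az":0,"fingers":-1},
    {"x":0,"y":0,"z":0,"ax":0,"ay":0,"az":0,"fingers":-1},
    {"x":0,"y":0,"z":0,"ax":0,"ay":0,"az":0,"fingers":-1},
    {"x":0,"y":0,"z":0,"ax":0,"ay":0,"az":0,"fingers":-1},
    {"x":0,"y":0,"z":0,"ax":0,"ay":0,"az":0,"fingers":-1},
    {"x":0,"y":0,"z":0,"ax":0,"ay":0,"az":0,"fingers":-1},
    {"x":0,"y":0,"z":0,"ax":0,"ay":0,"az":0,"fingers":-1},
  ],
)

```text
clock: 12.85
tcp_pos: [548.2, -132.4, 40.9]
eef_rot: [180.0, -0.0, -3.6]
ft_force: [-0.8, -0.1, 5.7]
finger_gap: 41.8
gripper_force: 25.0
```

Call:
jog_arm(
  motion=[
    {"x":0,"y":0,"z":0.03,"ax":0,"ay":0,"az":0,"fingers":-1},
    {"x":0,"y":0,"z":0,"ax":0,"ay":0,"az":0,"fingers":-1},
    {"x":0,"y":0,"z":0,"ax":0,"ay":0,"az":0,"fingers":0.3},
    {"x":0,"y":0,"z":0,"ax":0,"ay":0,"az":0,"fingers":0.6},
    {"x":0,"y":0,"z":0,"ax":0,"ay":0,"az":0,"fingers":0.6},
    {"x":0,"y":0,"z":0,"ax":0,"ay":0,"az":0,"fingers":0.6},
    {"x":0,"y":0,"z":0,"ax":0,"ay":0,"az":0,"fingers":0.6},
    {"x":0,"y":0,"z":0,"ax":0,"ay":0,"az":0,"fingers":0.6},
  ],
)

```text
clock: 13.85
tcp_pos: [548.1, -132.3, 40.6]
eef_rot: [-180.0, -0.0, -3.6]
ft_force: [-0.7, 0.5, 0.3]
finger_gap: 70.3
gripper_force: 0.0
```

Call:
jog_arm(
  motion=[
    {"x":0,"y":0,"z":1.5,"ax":0,"ay":0,"az":0,"fingers":0.6},
    {"x":0,"y":0,"z":2.5,"ax":0,"ay":0,"az":0,"fingers":0.6},
    {"x":0,"y":0,"z":2.5,"ax":0,"ay":0,"az":0,"fingers":0.6},
    {"x":0,"y":0,"z":2.5,"ax":0,"ay":0,"az":0,"fingers":0.6},
    {"x":0,"y":0,"z":2.5,"ax":0,"ay":0,"az":0,"fingers":0.6},
    {"x":0,"y":0,"z":2.5,"ax":0,"ay":0,"az":0,"fingers":0.6},
    {"x":0,"y":0,"z":0,"ax":0,"ay":0,"az":0,"fingers":-1},
    {"x":0,"y":0,"z":0,"ax":0,"ay":0,"az":0,"fingers":-1},
  ],
)

```text
clock: 14.85
tcp_pos: [547.7, -132.2, 180.3]
eef_rot: [-180.0, 0.0, -3.6]
ft_force: [-0.7, -0.8, -0.1]
finger_gap: 53.7
gripper_force: 0.0
```

```bash
python3 snap.py w5; python3 - <<'E'
from h import *
import json
W=json.load(open("w5.json"));print(proj(W,np.array([568,-133.6,92])),proj(W,np.array([645.7,-138.7,20])))
a=robot.capture("scene");cv2.imwrite("pics/s6.png",a)
w=cv2.imread("pics/w5.png");cv2.imwrite("pics/F.png",np.hstack([crop(w,170,50,160,200,3),crop(a,140,190,80,150,4)]))
E
```

```text
15.05 [ 547.5 -132.1  179.5] [-1.7998e+02  1.1000e-01 -3.5800e+00] [ 0.02 -0.07 -0.87] 37.5
[252.00963972 180.26475868] [252.36459531  88.21998782]
```

View pics/F.png

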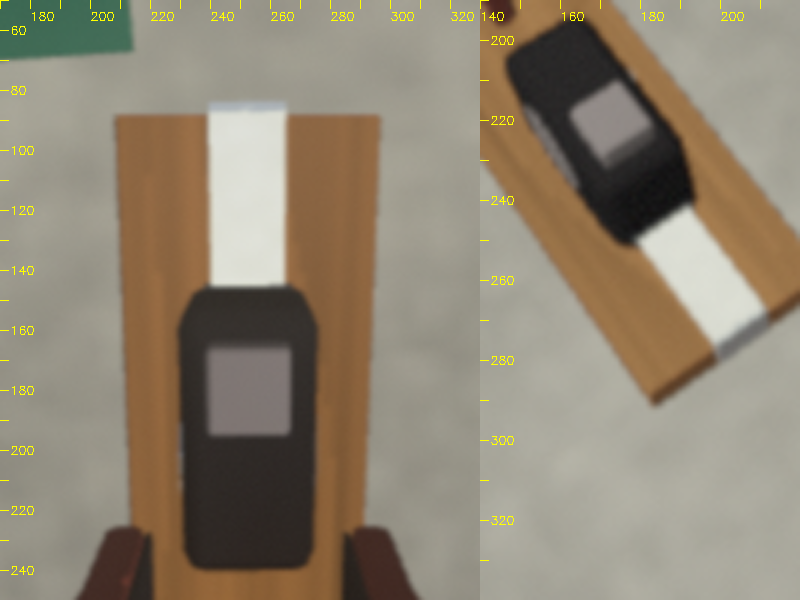

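Call:
jog_arm(
  grip_force=20,
  motion=[
    {"x":0.5,"y":-0.05,"z":0,"ax":0,"ay":0,"az":0,"fingers":-1},
    {"x":0.5,"y":-0.05,"z":0,"ax":0,"ay":0,"az":0,"fingers":-1},
    {"x":0.5,"y":-0.05,"z":-1,"ax":0,"ay":0,"az":0,"fingers":-1},
    {"x":0.4,"y":0,"z":-2,"ax":0,"ay":0,"az":0,"fingers":-1},
    {"x":0,"y":0,"z":-2,"ax":0,"ay":0,"az":0,"fingers":-1},
    {"x":0,"y":0,"z":-1.5,"ax":0,"ay":0,"az":0,"fingers":-1},
    {"x":0,"y":0,"z":-1.0,"ax":0,"ay":0,"az":0,"fingers":-1},
    {"x":0,"y":0,"z":0,"ax":0,"ay":0,"az":0,"fingers":-1},
  ],
)

```text
clock: 16.15
tcp_pos: [566.6, -133.7, 104.6]
eef_rot: [-180.0, 0.1, -3.6]
ft_force: [0.4, 0.3, 0.2]
finger_gap: 1.0
gripper_force: 0.0
```

Call:
jog_arm(
  motion=[
    {"x":0,"y":0,"z":-0.3,"ax":0,"ay":0,"az":0,"fingers":-1},
    {"x":0,"y":0,"z":-0.2,"ax":0,"ay":0,"az":0,"fingers":-1},
    {"x":0,"y":0,"z":-0.1,"ax":0,"ay":0,"az":0,"fingers":-1},
    {"x":0,"y":0,"z":-0.05,"ax":0,"ay":0,"az":0,"fingers":-1},
    {"x":0,"y":0,"z":-0.05,"ax":0,"ay":0,"az":0,"fingers":-1},
    {"x":0,"y":0,"z":-0.05,"ax":0,"ay":0,"az":0,"fingers":-1},
    {"x":0,"y":0,"z":0,"ax":0,"ay":0,"az":0,"fingers":-1},
    {"x":0,"y":0,"z":0,"ax":0,"ay":0,"az":0,"fingers":-1},
  ],
)

```text
clock: 17.15
tcp_pos: [567.3, -133.8, 98.1]
eef_rot: [180.0, -0.0, -3.6]
ft_force: [1.4, 0.3, 2.2]
finger_gap: -0.0
gripper_force: 1.2
```

Call:
jog_arm(
  motion=[
    {"x":0,"y":0,"z":-0.04,"ax":0,"ay":0,"az":0,"fingers":-1},
    {"x":0,"y":0,"z":-0.04,"ax":0,"ay":0,"az":0,"fingers":-1},
    {"x":0,"y":0,"z":-0.04,"ax":0,"ay":0,"az":0,"fingers":-1},
    {"x":0,"y":0,"z":-0.03,"ax":0,"ay":0,"az":0,"fingers":-1},
    {"x":0,"y":0,"z":0,"ax":0,"ay":0,"az":0,"fingers":-1},
    {"x":0,"y":0,"z":0,"ax":0,"ay":0,"az":0,"fingers":-1},
    {"x":0,"y":0,"z":0,"ax":0,"ay":0,"az":0,"fingers":-1},
    {"x":0,"y":0,"z":0,"ax":0,"ay":0,"az":0,"fingers":-1},
  ],
)

```text
clock: 18.15
tcp_pos: [567.1, -133.8, 96.5]
eef_rot: [-180.0, 0.0, -3.6]
ft_force: [0.9, -0.7, 2.3]
finger_gap: 0.7
gripper_force: 0.9
```

Call:
jog_arm(
  motion=[
    {"x":0,"y":0,"z":-0.02,"ax":0,"ay":0,"az":0,"fingers":-1},
    {"x":0,"y":0,"z":-0.02,"ax":0,"ay":0,"az":0,"fingers":-1},
    {"x":0,"y":0,"z":0,"ax":0,"ay":0,"az":0,"fingers":-1},
    {"x":0,"y":0,"z":0,"ax":0,"ay":0,"az":0,"fingers":-1},
    {"x":0,"y":0,"z":0,"ax":0,"ay":0,"az":0,"fingers":-1},
    {"x":0,"y":0,"z":0,"ax":0,"ay":0,"az":0,"fingers":-1},
    {"x":0,"y":0,"z":0,"ax":0,"ay":0,"az":0,"fingers":-1},
    {"x":0,"y":0,"z":0,"ax":0,"ay":0,"az":0,"fingers":-1},
  ],
)

```text
clock: 19.15
tcp_pos: [567.1, -133.8, 96.2]
eef_rot: [-180.0, 0.0, -3.6]
ft_force: [1.0, 0.4, 3.2]
finger_gap: 0.3
gripper_force: 1.6
```

Call:
jog_arm(
  motion=[
    {"x":0,"y":0,"z":-0.02,"ax":0,"ay":0,"az":0,"fingers":-1},
    {"x":0,"y":0,"z":0,"ax":0,"ay":0,"az":0,"fingers":-1},
    {"x":0,"y":0,"z":0,"ax":0,"ay":0,"az":0,"fingers":-1},
    {"x":0,"y":0,"z":0,"ax":0,"ay":0,"az":0,"fingers":-1},
    {"x":0,"y":0,"z":0,"ax":0,"ay":0,"az":0,"fingers":-1},
    {"x":0,"y":0,"z":0,"ax":0,"ay":0,"az":0,"fingers":-1},
    {"x":0,"y":0,"z":0,"ax":0,"ay":0,"az":0,"fingers":-1},
    {"x":0,"y":0,"z":0,"ax":0,"ay":0,"az":0,"fingers":-1},
  ],
)

```text
clock: 20.15
tcp_pos: [567.1, -133.8, 96.0]
eef_rot: [180.0, -0.0, -3.6]
ft_force: [0.8, 0.2, 4.0]
finger_gap: 0.4
gripper_force: 2.4
```

Call:
jog_arm(
  motion=[
    {"x":0,"y":0,"z":-0.02,"ax":0,"ay":0,"az":0,"fingers":-1},
    {"x":0,"y":0,"z":0,"ax":0,"ay":0,"az":0,"fingers":-1},
    {"x":0,"y":0,"z":0,"ax":0,"ay":0,"az":0,"fingers":-1},
    {"x":0,"y":0,"z":0,"ax":0,"ay":0,"az":0,"fingers":-1},
    {"x":0,"y":0,"z":0,"ax":0,"ay":0,"az":0,"fingers":-1},
    {"x":0,"y":0,"z":0,"ax":0,"ay":0,"az":0,"fingers":-1},
    {"x":0,"y":0,"z":0,"ax":0,"ay":0,"az":0,"fingers":-1},
    {"x":0,"y":0,"z":0,"ax":0,"ay":0,"az":0,"fingers":-1},
  ],
)

```text
clock: 21.15
tcp_pos: [567.1, -133.8, 95.9]
eef_rot: [-180.0, -0.0, -3.6]
ft_force: [-0.2, -0.0, 6.2]
finger_gap: 0.7
gripper_force: 2.8
```

```bash
python3 - <<'E'
from h import *
F=[]
for k in range(6): robot.capture("wrist");F.append(robot.read_state()["ft_force"])
print(np.round(F,1)[:,2],np.mean(F,0).round(2))
E
```

```text
[6.1 5.7 5.8 5.2 5.4 5.4] [ 0.5  -0.32  5.6 ]
```

Call:
jog_arm(
  motion=[
    {"x":0,"y":0,"z":-0.01,"ax":0,"ay":0,"az":0,"fingers":-1},
    {"x":0,"y":0,"z":0,"ax":0,"ay":0,"az":0,"fingers":-1},
    {"x":0,"y":0,"z":0,"ax":0,"ay":0,"az":0,"fingers":-1},
    {"x":0,"y":0,"z":0,"ax":0,"ay":0,"az":0,"fingers":-1},
    {"x":0,"y":0,"z":0,"ax":0,"ay":0,"az":0,"fingers":-1},
    {"x":0,"y":0,"z":0,"ax":0,"ay":0,"az":0,"fingers":-1},
    {"x":0,"y":0,"z":0,"ax":0,"ay":0,"az":0,"fingers":-1},
    {"x":0,"y":0,"z":0,"ax":0,"ay":0,"az":0,"fingers":-1},
  ],
)

```text
clock: 22.45
tcp_pos: [567.2, -133.8, 95.9]
eef_rot: [180.0, -0.0, -3.6]
ft_force: [0.1, 1.2, 6.9]
finger_gap: 0.3
gripper_force: 3.1
```

Call:
jog_arm(
  motion=[
    {"x":0,"y":0,"z":0.3,"ax":0,"ay":0,"az":0,"fingers":-1},
    {"x":0,"y":0,"z":1,"ax":0,"ay":0,"az":0,"fingers":-1},
    {"x":-0.5,"y":0,"z":2,"ax":0,"ay":0,"az":0,"fingers":-1},
    {"x":-0.5,"y":0,"z":2,"ax":0,"ay":0,"az":0,"fingers":-1},
    {"x":-0.5,"y":0,"z":2,"ax":0,"ay":0,"az":0,"fingers":-1},
    {"x":-0.4,"y":0,"z":1.2,"ax":0,"ay":0,"az":0,"fingers":-1},
    {"x":0,"y":0,"z":0,"ax":0,"ay":0,"az":0,"fingers":0},
    {"x":0,"y":0,"z":0,"ax":0,"ay":0,"az":0,"fingers":0},
  ],
)

```text
clock: 23.45
tcp_pos: [547.8, -133.7, 180.3]
eef_rot: [-180.0, 0.0, -3.6]
ft_force: [-0.5, 0.0, 0.3]
finger_gap: 17.1
gripper_force: 0.0
```

```bash
python3 snap.py w6; python3 - <<'E'
from h import *
a=robot.capture("scene")
A,B=cv2.imread("pics/w5.png"),cv2.imread("pics/w6.png")
cv2.imwrite("pics/G.png",np.hstack([crop(B,170,50,160,200,3),crop(a,140,190,80,150,4)]))
E
```

```text
23.65 [ 547.8 -133.7  179.9] [-1.7999e+02  7.0000e-02 -3.5800e+00] [ 0.3   0.05 -0.13] 32.9
```

View pics/G.png

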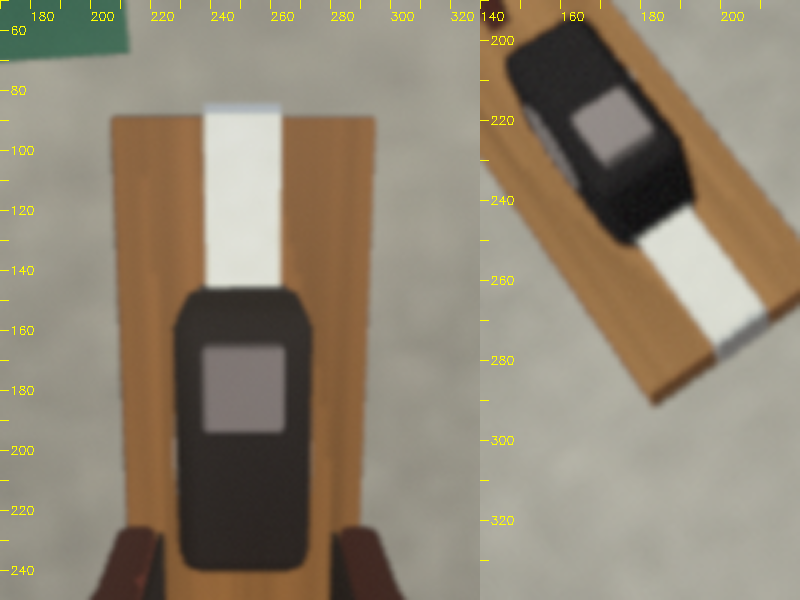

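The picture shows the button pressed: its side face in the scene view, near (177,226), is thinner than before. The hook sits at the middle of the board's far end, near (244,87) in the wrist view, and the case is in line and hasn't moved.

```bash
python3 -c "
from rig import robot
print(robot.sign_off())"
```

```text
the job is handed in; nothing more can be done
None
```

I handed the job in at about 24 s: the tape is hooked over the middle of the board's far end with about 41 mm of blade drawn out, the case sits upright and in line on the board, and the lock button was pressed with about 6.5 N and stays down, with the arm clear of everything.

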